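# Oiled offcut on the domed rest, then start the dryer

### The arm

A 7-joint arm with a two-finger parallel gripper is mounted at the origin on a cart in front of the work surface, level with it; the furniture and walls round the work are solid. World frame = base frame: x ahead of the robot, y to its left, z up, the work surface at z = 0. Lengths are in m, angles in degrees, forces in N, time in s.
With the tool pointing down it reaches from about 0.425 to 0.825 m from the base axis. Payload 3.6 kg.
Tool frame: the origin (TCP) lies midway between the tips of the shut fingers; the grasp point (between the pads) lies 19 mm behind it; z points along the fingers, y is the line along which they close (so a half turn about z gives the same grasp; the last joint's range is limited). The gripper opens to 85 mm and grips with 20 to 120 N. Pads are 22 mm wide; open, the fingers measure 114 mm over their backs; the gripper's body (76 mm by 85 mm) begins 54 mm behind the grasp point. The pads swing forward as they close: fully open they stand 13 mm farther back than shut.
Start: joints at [68.784, 35.231, -0.722, 81.555, 0.464, 63.22, -2.315], TCP at [0.219, -0.612, 0.231] pointing down, gripper open.
Joint ranges: [-178.69, 178.69], [-17.37, 117.87], [-77.05, 75.6], [15.02, 138.74], [-78.02, 258.01], [0.78, 113.62], [-162.83, 162.83]. Speed limits (degrees/s): [159.86, 159.86, 180, 180, 180, 180, 180].

### API

Orientations are given as a 3x3 rotation matrix whose columns are the frame's x, y, z axes.
In Python, from workcell import status, vision, arm gives the robot as it stands. The module is installed in compiled form; this text tells all that it offers.
- The arm moves only by the tool apply_moves, never from a script. Its argument "motion" is a list that holds one entry, the list of rows, each a list of 5 numbers: the gripper command: -1 is fully open, 1 is shut, values between are in proportion, then the shift along the tool's x, y, z normalised to -1 to 1, where 1 is 0.05 m, then the turn about the tool's z normalised to -1 to 1, where 1 is 5 degrees. In form: [[[grip, x, y, z, roll], ...]]. A call has 1 to 8 rows; each row shifts and turns the commanded pose from where the row before left it, along the tool's axes as they then stand; what a row does not reach is not made up. A row lasts 1/10 s, in which the tool goes at most 50 mm and 8.59 degrees, less where a joint would pass 70% of its speed; a pose out of reach is approached as far as the arm can. A call with a number of a shift or a turn outside -1 to 1 is refused whole. A call with a gripper value outside its range is refused whole. The fingers move at their own pace and stop on an object; "squeeze" is the grip in N (left out, the last holds). Time passes only in rows, so rows that do not move let the fingers close. It gives the time, the measured TCP pose, the force, the opening and the grip force at its end, in the units of the state.
- status.get_obs(): the state, without advancing time (a new reading comes with each control period).
- vision.capture(name): name is "side" or "top"; returns a dict with "img" (400x640x3 uint8, blue, green, red), "fx", "fy", "cx", "cy" (pixels), "cam_to_world" (4x4, takes a point from camera to world coordinates). Camera axes: x right, y down, z forward; pixel columns grow to the right and rows downward; lengths in m; the calibration is good to about 2 mm. A picture is of the moment at which its call begins. There is no depth.
- arm.job_done(): hands the job in; it is judged then, once.
The state is a dict: "time": time; "qpos": joint angles; "qd": joint speeds; "effort": joint torques, N m; "position": TCP position; "tool_rot": TCP orientation; "ft_force": force on the tool from outside, world axes, zero at the start; "moment": the same for the moment, N m; "gripper_width": opening from 0.0 (shut) to 1.0 (fully open); "gripper_force": force on a finger pad.
Only numpy, scipy, OpenCV 4.12 (cv2) and the standard library are available. Lean on these libraries where they do the work, as an engineer would, in place of code of your own. Each camera call takes 0.05 s, during which the arm holds its last target. There are 200 camera calls.

### The job

Set the freshly oiled small pine block, lying flat as it lies now, centred on top of the domed drying rest so that it balances there about level, and let go of it. Then start the dryer for that side: push its spring-centred toggle right over towards the side where the domed rest stands (not the other way), hold it there for a good second, and let it spring back to the middle. Leave the block balanced and the other loose things where they are.

Things in the scene. Friction and masses are not known exactly. Their poses are not given: they have to be found in the camera images.
- small_block: The workpiece, a small flat pine offcut, 40 x 70 x 18 mm (x, y, z), about 0.1 kg; origin at the centre of its underside, long side along its y.  It is the smaller and thinner of the two loose pine blocks.
- small_block_center (a point): Centre of the small pine block, half-way up (9 mm above its underside), axes as the block's: x across its 40 mm width, y along its 70 mm length, z up. It lies flat on the bench in front of the dryer.
- domed_rest: Domed drying rest, fixed to the bench: round steel foot (80 mm across, 8 mm high), 20 mm stem, wooden mushroom head 56 mm across with a convex spherical top (radius of curvature 45 mm, rim 10 mm lower than the crown), 90 mm high in all. Origin at the centre of its foot on the bench. It stands to the left or to the right of the dryer.
- domed_rest_top (a point): Crown (highest point) of the domed rest, 90 mm above the bench, z up. A block on it whose centre is off by e mm leans by about e/36 rad.
- flat_rest: The other drying rest, on the other side of the dryer: same foot, stem and 90 mm height, but its 56 mm head has a flat top. Not used. Origin at the centre of its foot.
- dryer: Two-way bench dryer, fixed: grey box 160 deep (x), 130 wide (y), 167 mm high, a round air outlet on each side (to y +-84 mm). Origin: centre of its underside; x points away from the robot, y to its left; it is turned a little (up to 0.4 rad). Its front panel slopes up and away at 40 degrees from level; a canopy (underside z 162 mm, out to x -76 mm) overhangs it.
- toggle_foot (a point): Pivot of the toggle, on the middle of the sloping panel, in the dryer's frame at x -40, y 0, z 83 mm. At rest the lever stands out square to the panel (forward and up, 40 degrees from vertical). A nut 26 mm across stands 5 mm off the panel round it. The canopy bars the way from straight above: come obliquely from the front, the tool leaning 40 to 45 degrees, about square to the panel.
- toggle_tip (a point): Free end of the toggle, 47 mm from the pivot: a round steel bat lever, 9 mm thick low down, 14 mm near the tip.
- toggle (a joint): Angle of the toggle in rad: 0 centred, positive leaning to the dryer's +y side (left seen from the robot), negative to -y; stops at +-0.5. A spring of 0.25 N m/rad returns it to 0 as soon as it is let go (about 3 to 4 N at the tip when fully over).
- big_block: Bystander: larger pine block, 58 x 90 x 45 mm, origin at the centre of its underside.
- tape_roll: Bystander: roll of masking tape lying flat, 104 mm across, 25 mm high, origin at the centre of its underside.
- jar: Bystander: clear jar with a blue lid standing just right of the dryer, 67 mm across, 86 mm high, origin at the centre of its underside.
- small_tape: Bystander: small roll of black tape lying flat, 58 mm across, 19 mm high, origin at the centre of its underside.

How it is judged (in metres and radians):
On the way, in this order (a step that is already met when the one before it is completed fails the run):
1. the small block balances on the domed rest, let go and still (horizontal distance between small_block_center and domed_rest_top below 0.013 m and z of small_block_center in the frame of domed_rest_top between 0.004 and 0.015 m and angle between small_block_center's own z axis and vertical below 0.26 rad and contact force between small_block and domed_rest above 0.2 N and contact force between the fingers and small_block below 0.05 N and linear speed of small_block below 0.02 m/s and angular speed of small_block below 0.3 rad/s), for 0.3 s.
2. the toggle is held over towards the domed rest's side for 0.8 s while the block stays balanced (horizontal distance between small_block_center and domed_rest_top below 0.013 m and z of small_block_center in the frame of domed_rest_top between 0.004 and 0.015 m and angle between small_block_center's own z axis and vertical below 0.26 rad and ((y of domed_rest_top in the frame of dryer above 0 m and value of joint toggle above 0.33 rad) or (y of domed_rest_top in the frame of dryer below 0 m and value of joint toggle below -0.33 rad))), for 0.8 s.
3. the toggle is let go and back in the middle (value of joint toggle between -0.06 and 0.06 rad and contact force between the fingers and toggle below 0.05 N), for 0.2 s.
At the end, for the whole second after the job is handed in: The small block rests on the domed rest, its centre within 13 mm of the crown (seen from above), level within 0.26 rad, still and let go; the toggle is untouched and within 0.06 rad of the middle (all of step 1 and all of step 3).
It fails at once if the toggle is pushed to the wrong side (over 0.2 rad) ((y of domed_rest_top in the frame of dryer above 0 m and value of joint toggle below -0.2 rad) or (y of domed_rest_top in the frame of dryer below 0 m and value of joint toggle above 0.2 rad)).
It fails at once if the toggle is worked before the block stands on the domed rest ((value of joint toggle above 0.33 rad or value of joint toggle below -0.33 rad) and horizontal distance between small_block_center and domed_rest_top above 0.05 m).
It fails at once if a bystander (larger block, tape roll, jar, small tape roll) is moved by more than 30 mm (distance of any of big_block, tape_roll, jar, small_tape from where it was at the start of the episode above 0.03 m).
It also fails if it takes over 58 s, if anything falls off the work surface, if the arm or the gripper's body presses on something with over 40 N, if the wrist force passes 120 N, or if a joint passes its speed limit or range.

## Working session

There is one attempt and no reset: what is moved stays moved. The work goes in short steps, Python scripts to look and compute and a tool call to move; the robot and the scene stay as the last step left them, time stands still between calls to the robot, and variables do not carry over. Pictures are saved under pics/ and viewed, at most 10 in all, crops included, and the job is handed in when it is done.

Besides the shell and the picture viewer there is one more tool, called as a command line: name --argument value ..., lists and objects as JSON in quotes. apply_moves: Moves the arm, as the interface text tells. Its arguments: {"type":"object","properties":{"motion":{"type":"array"},"squeeze":{"type":"number"}},"required":["motion"]}

```bash
mkdir -p pics; python3 - <<'E'
from workcell import status, vision
import cv2,pickle
o=status.get_obs(); print(o)
d={}
for n in("top","side"):
    c=vision.capture(n); d[n]=c; cv2.imwrite(f"pics/{n}0.png",c["img"]); print(n,c["fx"],c["fy"],c["cx"],c["cy"]); print(c["cam_to_world"])
pickle.dump(d,open("cams.pkl","wb"))
E
```

```text
{'time': 0.0, 'qpos': array([68.7835101 , 35.2885085 , -0.72430802, 81.64024233,  0.46422638,
       63.21932746, -2.31595797]), 'qd': array([-0.09658546,  0.01449938, -0.09370483,  0.11432118,  0.04227446,
        0.11500955, -0.00834021]), 'effort': array([-2.32893785e-05, -4.69209480e+01,  2.59273779e-01, -1.71035385e+01,
        9.98714851e-03,  9.64005216e-03, -1.40681902e-05]), 'position': array([ 0.21885865, -0.61124358,  0.23015271]), 'tool_rot': array([[ 9.41458829e-01,  3.37126839e-01, -8.76555168e-04],
       [ 3.37127978e-01, -9.41455826e-01,  2.37805168e-03],
       [-2.35329239e-05, -2.53434902e-03, -9.99996788e-01]]), 'ft_force': array([-0.17935857,  0.24202943,  0.96819755]), 'moment': array([ 0.01093866, -0.0208376 ,  0.00342488]), 'gripper_force': 0.0, 'gripper_width': 1.0030928695857888}
top 520.2775227262588 520.2775227262588 322.41715401305584 202.00064108196696
[[-0.02731488 -0.98037252  0.19525269  0.27891646]
 [-0.99933369  0.03151125  0.01841762 -0.06067497]
 [-0.02420878 -0.19461951 -0.98058002  1.28647541]
 [ 0.          0.          0.          1.        ]]
side 396.9027829667771 396.9027829667771 318.0511422166035 189.68853922367447
[[ 0.99887309 -0.02181861  0.0421486   0.47332137]
 [-0.04600267 -0.66354744  0.74671852 -0.83978632]
 [ 0.01167524 -0.74781598 -0.66380339  0.79651279]
 [ 0.          0.          0.          1.        ]]
```

View pics/top0.png

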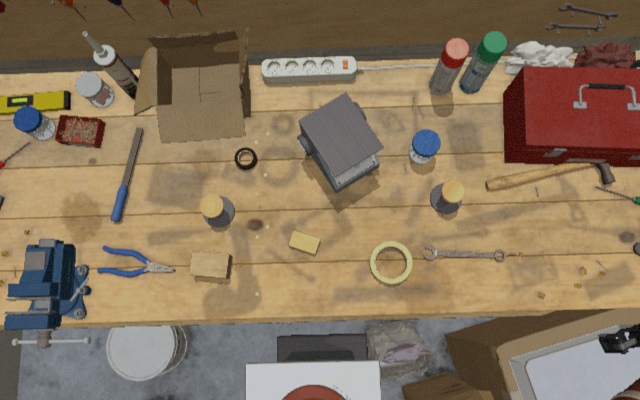

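View pics/side0.png

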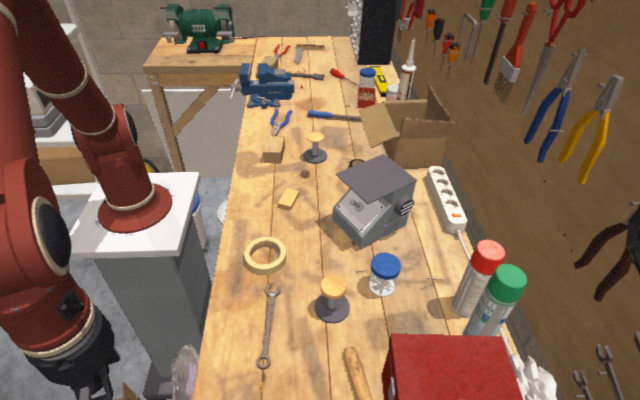

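The top view shows the block at about (305,242) and the rests at (211,204) and (454,191). The dryer is at (342,140), the big block at (210,265), the tape at (391,263), the jar at (424,146) and the small tape at (245,158). I'll enlarge the details next to see which rest is domed.

```bash
python3 - <<'E'
import pickle,cv2,numpy as np
d=pickle.load(open("cams.pkl","rb"))
def crop(n,u,v,w,h,W,H): return cv2.resize(d[n]["img"][v:v+h,u:u+w],(W,H),interpolation=cv2.INTER_CUBIC)
# each tile 50x37.5.. scale
r1=np.hstack([crop("top",190,180,50,56,250,280),crop("top",425,170,50,56,250,280),crop("top",280,215,50,56,250,280)])
r2=np.hstack([crop("side",295,123,40,50,250,312),crop("side",310,270,40,50,250,312),crop("side",325,150,100,125,250,312)])
cv2.imwrite("pics/c1.png",np.vstack([r1,r2]))
E
```

```text
(no output)
```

View pics/c1.png

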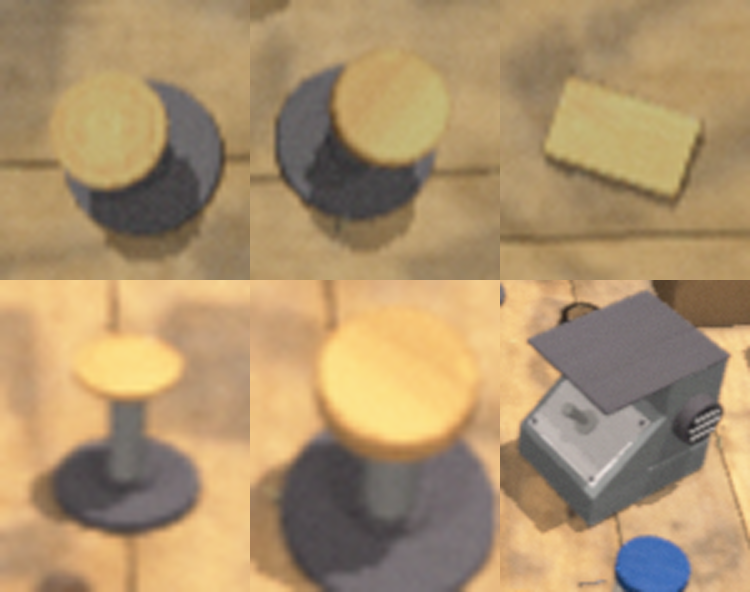

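Top tile 1 (the left rest) shows concentric rings and no cylindrical rim. The right rest has a flat face with a rim, so the domed rest is the left one (+y). Next I'll measure the positions and take a closer look at the dryer.

```bash
cat > h.py <<'E'
import pickle,numpy as np,cv2
D=pickle.load(open("cams.pkl","rb"))
def ray(n,u,v):
    c=D[n];T=c["cam_to_world"];d=T[:3,:3]@np.array([(u-c["cx"])/c["fx"],(v-c["cy"])/c["fy"],1]);return T[:3,3],d
def atz(n,u,v,z):
    o,d=ray(n,u,v);return o+d*(z-o[2])/d[2]
def tri(a,b):
    (o1,d1),(o2,d2)=ray("top",*a),ray("side",*b)
    s=np.linalg.lstsq(np.c_[d1,-d2],o2-o1,rcond=None)[0];p,q=o1+s[0]*d1,o2+s[1]*d2
    return (p+q)/2,np.linalg.norm(p-q)
def proj(n,P):
    c=D[n];T=c["cam_to_world"];q=(np.atleast_2d(P)-T[:3,3])@T[:3,:3];return np.c_[q[:,0]/q[:,2]*c["fx"]+c["cx"],q[:,1]/q[:,2]*c["fy"]+c["cy"]]
E
python3 - <<'E'
from h import *
np.set_printoptions(precision=4,suppress=True)
t=lambda x,y:(280+(x-500)/5-.4,215+y/5-.4)
P=np.array([atz("top",*t(*p),.018) for p in((572,77),(703,121),(677,196),(545,155))]);print("block corners",P[:,:2]);print(np.linalg.norm(np.roll(P,-1,0)-P,axis=1),P.mean(0))
print("block diag mids",(P[0]+P[2])/2,(P[1]+P[3])/2)
print("rimL top",atz("top",190+108/5-.4,180+130/5-.4,.08),"footL",atz("top",190+144/5-.4,180+157/5-.4,.008))
print("rimL side",atz("side",295+129.5/6.25-.4,123+(366-280)/6.25-.4,.082),"footL side",atz("side",295+126/6.25-.4,123+(483-280)/6.25-.4,.008))
print("footR",atz("top",425+(356-250)/5-.4,170+140/5-.4,.008), "big",atz("top",210,265,.045),"tape",atz("top",391,263,.025),"jar",atz("top",426,140,.086),"smtape",atz("top",245,158,.019))
a=cv2.resize(D["top"]["img"][90:195,290:390],(500,525),interpolation=2)
b=cv2.resize(D["side"]["img"][180:240,325:375],(300,360),interpolation=2);b=np.vstack([b,np.zeros((165,300,3),np.uint8)])
cv2.imwrite("pics/c2.png",np.hstack([a,b]))
E
```

```text
block corners [[ 0.4635  0.0351]
 [ 0.4397 -0.0289]
 [ 0.4033 -0.0152]
 [ 0.4253  0.0489]]
[0.0682 0.0389 0.0679 0.0406] [0.4329 0.01   0.018 ]
block diag mids [0.4334 0.0099 0.018 ] [0.4325 0.01   0.018 ]
rimL top [0.5189 0.2262 0.08  ] footL [0.5189 0.225  0.008 ]
rimL side [0.5218 0.2207 0.082 ] footL side [0.5204 0.2204 0.008 ]
footR [ 0.5348 -0.3448  0.008 ] big [0.3814 0.2353 0.045 ] tape [ 0.375  -0.1981  0.025 ] jar [ 0.6615 -0.2906  0.086 ] smtape [0.6513 0.1563 0.019 ]
```

View pics/c2.png

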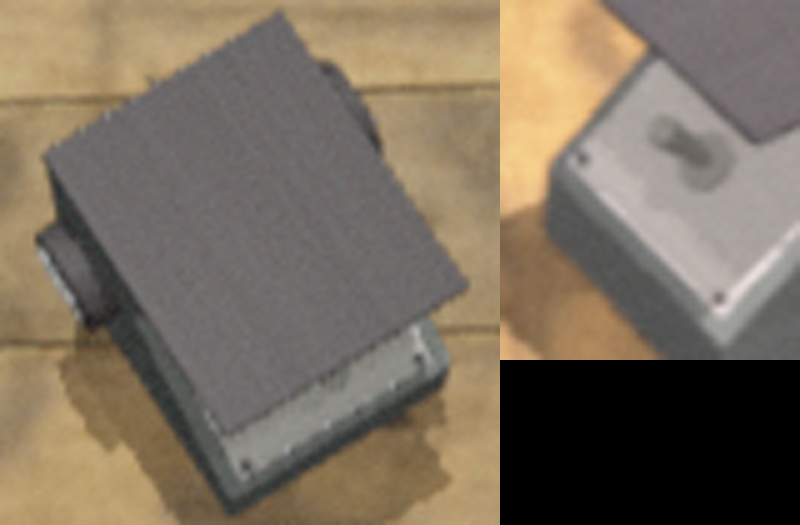

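```bash
python3 - <<'E'
from h import *
np.set_printoptions(precision=4,suppress=True)
C=np.array([atz("top",290+x/5-.4,90+y/5-.4,.167) for x,y in((282,12),(467,287),(222,432),(45,155))])
print(C[:,:2],np.linalg.norm(np.roll(C,-1,0)-C,axis=1))
f=(C[1]+C[2])/2;b=(C[0]+C[3])/2;dx=(f-b);yaw=np.arctan2(-dx[1],-dx[0]);e=C[2]-C[1];y2=np.arctan2(-e[0],e[1]);print("yaw",yaw,y2)
yaw=(yaw+y2)/2
R=np.array([[np.cos(yaw),-np.sin(yaw),0],[np.sin(yaw),np.cos(yaw),0],[0,0,1]])
o=f-R@[-.076,0,.167]; print("origin",o, "back at",R.T@(b-o))
s40,c40=np.sin(np.radians(40)),np.cos(np.radians(40))
ft=o+R@[-.040,0,.083]; n=R@[-s40,0,c40]; tip=ft+.047*n
print("foot",ft,"tip",tip,"n",n,"y",R[:,1])
print("tip side px",proj("side",tip),"foot",proj("side",ft+.005*n),"obs tip",325+163/6-.4,180+133/6-.4,"obs nut",325+207/6-.4,180+162/6-.4)
# shift in the xy-plane (dryer moved) that matches observed tip end at side
print("side ray at tip height",atz("side",351.8,201.8,tip[2]-.003))
E
```

```text
[[ 0.7566 -0.1006]
 [ 0.6227 -0.1784]
 [ 0.5597 -0.0669]
 [ 0.6916  0.0092]] [0.1548 0.1281 0.1523 0.1275]
yaw 0.5249909491025478 0.5144923889757664
origin [ 0.6572 -0.0849  0.    ] back at [0.0776 0.0008 0.167 ]
foot [ 0.6225 -0.1048  0.083 ] tip [ 0.5962 -0.1198  0.119 ] n [-0.5579 -0.3192  0.766 ] y [-0.4967  0.8679  0.    ]
tip side px [[350.7419 200.1736]] foot [[358.3895 205.5166]] obs tip 351.7666666666667 201.76666666666665 obs nut 359.1 206.6
side ray at tip height [ 0.5988 -0.1226  0.116 ]
```

The block is at about (0.433, 0.010) with its long axis at 70°. The dome crown is at about (0.520, 0.224), and the dryer yaw is 0.52. All the measured sizes match the given ones. I'm moving to above the block.

apply_moves --motion '[[[-1, 0.61, -0.58, 0, 0], [-1, 0.61, -0.58, 0, 0], [-1, 0.61, -0.58, 0, 0], [-1, 0.61, -0.58, 0, 0], [-1, 0.61, -0.58, 0, 0], [-1, 0.61, -0.58, 0, 0], [-1, 0.61, -0.58, 0, 0], [-1, 0.61, -0.58, 0, 0]]]' --squeeze 30

```text
time: 0.9
position: [0.3709, -0.3095, 0.2311]
tool_rot: [[0.942, 0.337, -0.0], [0.337, -0.942, 0.0], [-0.0, -0.001, -1.0]]
ft_force: [1.4, 0.5, -0.3]
gripper_width: 0.998
gripper_force: 0.0
```

apply_moves --motion '[[[-1, 0.42, -0.7, 0.25, 0], [-1, 0.42, -0.7, 0.25, 0], [-1, 0.42, -0.7, 0.25, 0], [-1, 0.42, -0.7, 0.25, 0], [-1, 0.42, -0.7, 0.25, 0], [-1, 0.42, -0.7, 0.25, 0], [-1, 0.42, -0.7, 0.25, 0], [-1, 0.42, -0.7, 0.25, 0]]]'

```text
time: 1.7
position: [0.4344, 0.0105, 0.1308]
tool_rot: [[0.942, 0.337, -0.0], [0.337, -0.942, -0.0], [-0.0, -0.0, -1.0]]
ft_force: [0.2, -0.1, 0.3]
gripper_width: 0.998
gripper_force: 0.0
```

apply_moves --motion '[[[-1, 0, 0, 0, -1], [-1, 0, 0, 0, -1], [-1, 0, 0, 0, -1], [-1, 0, 0, 0, -1], [-1, 0, 0, 0, -1], [-1, 0, 0, 0, -1], [-1, 0, 0, 0, -1], [-1, 0, 0, 0, -1]]]'

```text
time: 2.5
position: [0.4342, 0.0089, 0.1311]
tool_rot: [[0.502, 0.865, -0.001], [0.865, -0.502, -0.0], [-0.0, -0.001, -1.0]]
ft_force: [0.5, -0.6, 0.4]
gripper_width: 1.002
gripper_force: 0.0
```

apply_moves --motion '[[[-1, 0, 0, 0, -1], [-1, 0, 0, 0, -1], [-1, 0, 0, 0, -0.12], [-1, 0, 0, 0, 0]]]'

```text
time: 2.9
position: [0.4342, 0.0089, 0.1312]
tool_rot: [[0.339, 0.941, -0.0], [0.941, -0.339, 0.0], [-0.0, -0.0, -1.0]]
ft_force: [-0.3, -0.7, 1.0]
gripper_width: 0.996
gripper_force: 0.0
```

```bash
cat >> h.py <<'E'
def st(target=None):
    from workcell import status
    np.set_printoptions(precision=4,suppress=True)
    o=status.get_obs();R=o["tool_rot"];print("t",round(o["time"],2),"p",o["position"],"q",o["qpos"].round(1),"f",o["ft_force"].round(1),"w",round(o["gripper_width"],3),o["gripper_force"]);print(R)
    if target is not None: print("units",R.T@(np.array(target)-o["position"])/.05)
    return o
E
python3 -c "
from h import *
st([.433,.010,.10])"
```

```text
t 2.9 p [0.4342 0.0089 0.1312] q [ 10.6  26.6 -20.4 122.1  16.2  33.9 -41.1] f [-0.3 -0.7  1. ] w 0.996 0.0
[[ 0.3387  0.9409 -0.0004]
 [ 0.9409 -0.3387  0.0002]
 [-0.     -0.0005 -1.    ]]
units [ 0.0124 -0.0307  0.6239]
```

apply_moves --motion '[[[-1, 0.01, -0.03, 0.5, 0], [-1, 0, 0, 0.5, 0], [-1, 0, 0, 0.5, 0], [-1, 0, 0, 0.4, 0], [-1, 0, 0, 0.3, 0], [-1, 0, 0, 0.2, 0], [-1, 0, 0, 0.12, 0], [-1, 0, 0, 0, 0]]]'

```text
time: 3.7
position: [0.433, 0.01, 0.005]
tool_rot: [[0.337, 0.941, -0.001], [0.941, -0.337, -0.0], [-0.0, -0.001, -1.0]]
ft_force: [-0.3, -0.3, -0.6]
gripper_width: 1.003
gripper_force: 0.0
```

apply_moves --motion '[[[1, 0, 0, 0, 0], [1, 0, 0, 0, 0], [1, 0, 0, 0, 0], [1, 0, 0, 0, 0], [1, 0, 0, 0, 0], [1, 0, 0, 0, 0], [1, 0, 0, 0, 0], [1, 0, 0, 0, 0]]]' --squeeze 40

```text
time: 4.5
position: [0.4336, 0.0099, 0.006]
tool_rot: [[0.337, 0.941, 0.001], [0.941, -0.337, 0.0], [0.001, 0.001, -1.0]]
ft_force: [-0.7, 0.5, 6.3]
gripper_width: 0.456
gripper_force: 40.3
```

apply_moves --motion '[[[1, 0, 0, -0.3, 0], [1, 0, 0, -0.7, 0], [1, 0, 0, -0.8, 0], [1, 0, 0, -0.8, 0], [1, 0.2, 0, 0, 0], [1, 0.5, 0.03, 0, 0], [1, 0.6, 0.03, 0, 0], [1, 0.6, 0.03, 0, 0]]]'

```text
time: 5.3
position: [0.4691, 0.0985, 0.1346]
tool_rot: [[0.338, 0.941, -0.001], [0.941, -0.338, -0.001], [-0.001, -0.001, -1.0]]
ft_force: [-0.4, -0.4, -1.5]
gripper_width: 0.457
gripper_force: 41.0
```

apply_moves --motion '[[[1, 0.6, 0.03, 0, 0], [1, 0.6, 0.03, 0, 0], [1, 0.6, 0.04, 0, 0], [1, 0.5, 0, 0, 0], [1, 0.29, 0, 0, 0], [1, 0.1, 0, 0, 0], [1, 0, 0, 0, 0], [1, 0, 0, 0, 0]]]'

```text
time: 6.1
position: [0.519, 0.2209, 0.1349]
tool_rot: [[0.339, 0.941, -0.001], [0.941, -0.339, -0.002], [-0.002, -0.0, -1.0]]
ft_force: [-0.5, 0.2, -0.5]
gripper_width: 0.454
gripper_force: 41.0
```

```bash
python3 - <<'E'
from h import *
from workcell import vision
o=st([.52,.223,.11])
t=vision.capture("top");s=vision.capture("side");D["top"],D["side"]=t,s;pickle.dump(D,open("cams2.pkl","wb"))
p=o["position"];print(proj("top",p),proj("side",p),proj("side",[[.52,.223,.09]]))
a=cv2.resize(t["img"][165:240,180:245],(390,450),interpolation=2);b=cv2.resize(s["img"][90:165,285:350],(390,450),interpolation=2)
cv2.imwrite("pics/c3.png",np.hstack([a,b]))
E
```

```text
t 6.1 p [0.519  0.2209 0.1349] q [-12.5  35.4 -20.1 102.1  16.3  45.5 -60.5] f [-0.5  0.2 -0.5] w 0.454 40.97417414188385
[[ 0.3386  0.9409 -0.0012]
 [ 0.9409 -0.3386 -0.0021]
 [-0.0024 -0.0005 -1.    ]]
units [0.0464 0.0046 0.4979]
[[207.8547 200.94  ]] [[314.5547 122.0738]] [[314.7512 133.8559]]
```

View pics/c3.png

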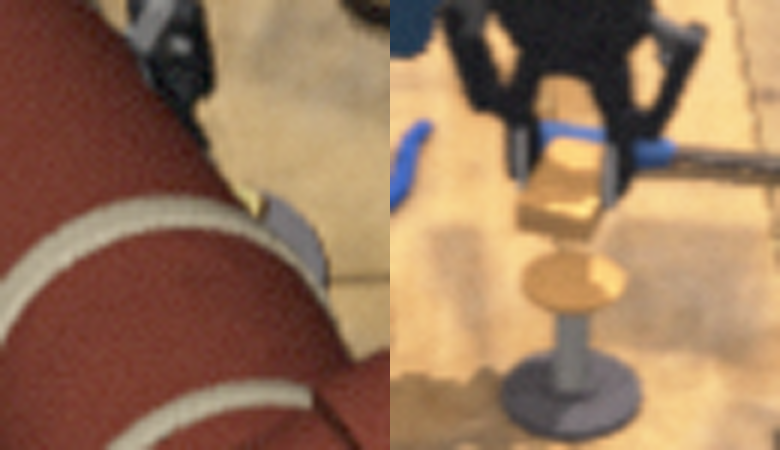

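```bash
python3 - <<'E'
from h import *
np.set_printoptions(precision=4,suppress=True)
g=lambda x,y:(285+(x-390)/6-.4,90+y/6-.4)
P=np.array([atz("side",*g(*p),.147) for p in((520,198),(602,212),(548,140),(608,150))]);print(P[:,:2],P.mean(0))
print(np.mean([atz("side",*g(*p),.129) for p in((518,230),(598,241))],axis=0), (P[0]+P[1])/2)
print("rim near-far:",[atz("side",*g(*p),.08)[:2] for p in((523,280),(628,280),(576,248),(576,312))])
# old crop foot left/right extremes and far edge
h=lambda x,y:(295+x/6.25-.4,123+(y-280)/6.25-.4)
print("foot far",atz("side",*h(126,437),.008),"near",atz("side",*h(126,520),.008))
E
```

```text
[[0.4929 0.1993]
 [0.5338 0.185 ]
 [0.5089 0.2555]
 [0.5399 0.2446]] [0.5189 0.2211 0.147 ]
[0.5119 0.1919 0.129 ] [0.5133 0.1921 0.147 ]
rim near-far: [array([0.4945, 0.225 ]), array([0.5506, 0.2233]), array([0.5241, 0.255 ]), array([0.5216, 0.1944])]
foot far [0.5221 0.2621 0.008 ] near [0.5191 0.1882 0.008 ]
```

apply_moves --motion '[[[1, 0.07, 0.01, 0.1, 0], [1, 0, 0, 0.2, 0], [1, 0, 0, 0.2, 0], [1, 0, 0, 0.1, 0], [1, 0, 0, 0.06, 0], [1, 0, 0, 0.04, 0], [1, 0, 0, 0.02, 0], [1, 0, 0, 0, 0]]]'

```text
time: 7.0
position: [0.5212, 0.226, 0.0994]
tool_rot: [[0.337, 0.941, 0.0], [0.941, -0.337, 0.0], [0.0, 0.0, -1.0]]
ft_force: [0.1, 0.7, -0.3]
gripper_width: 0.455
gripper_force: 41.0
```

apply_moves --motion '[[[1, 0, 0, 0.02, 0], [1, 0, 0, 0, 0]]]'

```text
time: 7.2
position: [0.5212, 0.226, 0.0985]
tool_rot: [[0.337, 0.941, 0.0], [0.941, -0.337, 0.0], [0.0, 0.0, -1.0]]
ft_force: [-0.6, -0.3, -0.8]
gripper_width: 0.455
gripper_force: 41.0
```

apply_moves --motion '[[[1, 0, 0, 0.02, 0], [1, 0, 0, 0, 0]]]'

```text
time: 7.4
position: [0.5211, 0.2259, 0.0973]
tool_rot: [[0.337, 0.941, -0.0], [0.941, -0.337, 0.0], [0.0, -0.0, -1.0]]
ft_force: [-0.1, -0.1, -1.6]
gripper_width: 0.455
gripper_force: 41.0
```

apply_moves --motion '[[[1, 0, 0, 0.02, 0], [1, 0, 0, 0, 0]]]'

```text
time: 7.6
position: [0.521, 0.2259, 0.0962]
tool_rot: [[0.337, 0.941, -0.0], [0.941, -0.337, -0.0], [-0.0, -0.0, -1.0]]
ft_force: [-0.3, 0.2, -2.0]
gripper_width: 0.45
gripper_force: 41.0
```

apply_moves --motion '[[[1, 0, 0, 0.02, 0], [1, 0, 0, 0, 0]]]'

```text
time: 7.8
position: [0.5211, 0.226, 0.096]
tool_rot: [[0.337, 0.941, 0.0], [0.941, -0.337, -0.0], [-0.0, 0.0, -1.0]]
ft_force: [-1.1, -0.6, 3.7]
gripper_width: 0.455
gripper_force: 41.5
```

apply_moves --motion '[[[0.08, 0, 0, 0, 0], [0.05, 0, 0, 0, 0], [0.02, 0, 0, 0, 0], [-0.02, 0, 0, 0, 0], [-0.06, 0, 0, 0, 0], [-0.1, 0, 0, 0, 0], [-0.15, 0, 0, 0, 0], [-0.2, 0, 0, 0, 0]]]'

```text
time: 8.6
position: [0.5211, 0.226, 0.0953]
tool_rot: [[0.337, 0.941, -0.0], [0.941, -0.337, 0.0], [0.0, -0.0, -1.0]]
ft_force: [-0.6, -0.5, -0.9]
gripper_width: 0.602
gripper_force: 0.0
```

```bash
python3 - <<'E'
from h import *
from workcell import vision
st()
s=vision.capture("side")
cv2.imwrite("pics/c4.png",cv2.resize(s["img"][90:165,270:360],(720,600),interpolation=2))
E
```

```text
t 8.6 p [0.5211 0.226  0.0953] q [-13.8  38.7 -18.8 103.4  17.9  40.8 -62.1] f [-0.6 -0.5 -0.9] w 0.602 0.0
[[ 0.3371  0.9415 -0.0001]
 [ 0.9415 -0.3371  0.0001]
 [ 0.0001 -0.0001 -1.    ]]
```

View pics/c4.png

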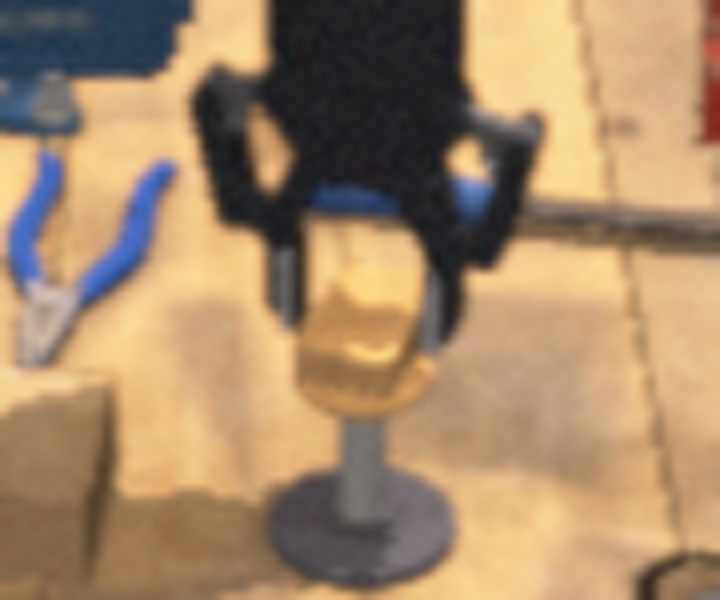

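The block is on the dome and the fingers are clear of it on both sides. I'll open a little more and retreat straight up.

apply_moves --motion '[[[-0.3, 0, 0, 0, 0], [-0.4, 0, 0, 0, 0], [-0.4, 0, 0, -0.2, 0], [-0.4, 0, 0, -0.5, 0], [-0.4, 0, 0, -1, 0], [-0.4, 0, 0, -1, 0], [-0.4, 0, 0, -1, 0], [-0.4, 0, 0, -1, 0]]]'

```text
time: 9.45
position: [0.5206, 0.2258, 0.3335]
tool_rot: [[0.337, 0.942, 0.001], [0.942, -0.337, 0.001], [0.001, 0.001, -1.0]]
ft_force: [0.8, -0.1, -0.3]
gripper_width: 0.701
gripper_force: 0.0
```

```bash
python3 - <<'E'
from h import *
from workcell import vision
st()
s=vision.capture("side");t=vision.capture("top")
cv2.imwrite("pics/c5.png",np.hstack([cv2.resize(s["img"][120:180,290:340],(400,480),interpolation=2),cv2.resize(t["img"][180:240,190:240],(400,480),interpolation=2)]))
E
```

```text
t 9.45 p [0.5206 0.2258 0.3335] q [-10.3  24.5 -23.8  85.7  10.2  71.9 -55.1] f [ 0.8 -0.1 -0.3] w 0.701 0.0
[[ 0.3367  0.9416  0.0011]
 [ 0.9416 -0.3367  0.0007]
 [ 0.001   0.0008 -1.    ]]
```

View pics/c5.png

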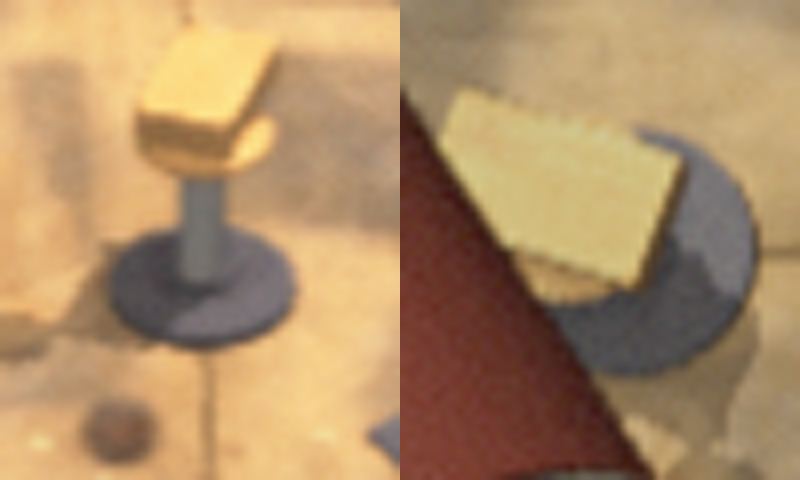

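```bash
python3 - <<'E'
from h import *
np.set_printoptions(precision=4,suppress=True)
T=lambda x,y:atz("top",190+x/8-.45,180+y/8-.45,.108)
S=lambda x,y:atz("side",290+x/8-.45,120+y/8-.45,.108)
a,b,c=T(60,88),T(284,155),T(232,285);print((a+c)/2,np.linalg.norm(a-b),np.linalg.norm(b-c))
P=[S(165,28),S(280,40),S(222,130),S(138,115)];print(np.mean(P,0),[np.linalg.norm(P[i]-P[i-1]) for i in range(4)])
E
```

```text
[0.5202 0.2277 0.108 ] 0.06943428572119259 0.040617069106220934
[0.5198 0.2221 0.108 ] [np.float64(0.06358466321756065), np.float64(0.04691947668421469), np.float64(0.06859725719066664), np.float64(0.034031022570871615)]
```

The block is balanced within about 2 mm of the dome centre in both views. The toggle needs the tool to lean, and the rows only shift and roll it. I'll shut the gripper and see what the arm does at its upper reach limit.

apply_moves --motion '[[[1, 0, 0, -0.8, 0], [1, 0, 0, -0.8, 0], [1, 0, 0, -0.8, 0], [1, 0, 0, -0.8, 0], [1, 0, 0, -0.8, 0], [1, 0, 0, -0.8, 0], [1, 0, 0, -0.8, 0], [1, 0, 0, -0.8, 0]]]'

```text
time: 10.35
position: [0.5192, 0.2227, 0.5973]
tool_rot: [[0.342, 0.94, -0.002], [0.94, -0.342, 0.004], [0.003, -0.004, -1.0]]
ft_force: [2.2, -0.5, -2.0]
gripper_width: 0.003
gripper_force: 0.0
```

```bash
python3 -c "
from h import *
st()"
```

```text
t 10.35 p [0.5192 0.2227 0.5973] q [-26.1  23.7   1.8  43.6  -1.1 112.7 -44.9] f [ 2.2 -0.5 -2. ] w 0.003 0.0
[[ 0.3419  0.9397 -0.0023]
 [ 0.9397 -0.3419  0.0041]
 [ 0.0031 -0.0036 -1.    ]]
```

apply_moves --motion '[[[1, 0, 0, -1, 0], [1, 0, 0, -1, 0], [1, 0, 0, -1, 0], [1, 0, 0, -1, 0]]]'

```text
time: 10.75
position: [0.4721, 0.202, 0.6745]
tool_rot: [[0.337, 0.933, 0.122], [0.937, -0.346, 0.057], [0.095, 0.095, -0.991]]
ft_force: [1.0, -0.4, 0.4]
gripper_width: -0.001
gripper_force: 0.0
```

```bash
python3 -c "
from h import *
st()"
```

```text
t 10.75 p [0.4721 0.202  0.6745] q [-30.6  16.3   9.2  42.6  -3.2 113.6 -43.5] f [ 1.  -0.4  0.4] w -0.001 0.0
[[ 0.3374  0.9334  0.1222]
 [ 0.9365 -0.3459  0.0567]
 [ 0.0952  0.0953 -0.9909]]
```

The tool tilts outward at the limit. I'll keep going to build up more lean.

apply_moves --motion '[[[1, 0.3, 0.26, -0.8, 0], [1, 0.3, 0.26, -0.8, 0], [1, 0.3, 0.26, -0.8, 0], [1, 0.3, 0.26, -0.8, 0], [1, 0.3, 0.26, -0.8, 0], [1, 0.3, 0.26, -0.8, 0]]]'

```text
time: 11.35
position: [0.4798, 0.2166, 0.7475]
tool_rot: [[0.309, 0.903, 0.298], [0.923, -0.36, 0.134], [0.228, 0.233, -0.945]]
ft_force: [-0.4, 0.5, -0.2]
gripper_width: 0.0
gripper_force: 0.0
```

```bash
python3 -c "
from h import *
st()"
```

```text
t 11.35 p [0.4798 0.2166 0.7475] q [-32.3  16.1  11.2  31.5  -4.1 113.6 -44.5] f [-0.4  0.5 -0.2] w 0.0 0.0
[[ 0.3088  0.9034  0.2975]
 [ 0.9233 -0.3598  0.1342]
 [ 0.2283  0.2332 -0.9452]]
```

apply_moves --motion '[[[1, 0.5, 0.1, -0.8, 0], [1, 0.5, 0.1, -0.8, 0], [1, 0.5, 0.1, -0.8, 0], [1, 0.5, 0.1, -0.8, 0], [1, 0.5, 0.1, -0.8, 0], [1, 0.5, 0.1, -0.8, 0], [1, 0.5, 0.1, -0.8, 0]]]'

```text
time: 12.05
position: [0.4091, 0.2823, 0.8385]
tool_rot: [[0.242, 0.845, 0.476], [0.892, -0.387, 0.234], [0.383, 0.368, -0.848]]
ft_force: [-0.4, 0.6, -1.2]
gripper_width: -0.003
gripper_force: 0.0
```

```bash
python3 -c "
from h import *
st()"
```

```text
t 12.05 p [0.4091 0.2823 0.8385] q [-53.1  13.6  27.   22.   -5.4 113.6 -52. ] f [-0.4  0.6 -1.2] w -0.003 0.0
[[ 0.2418  0.8455  0.4762]
 [ 0.8917 -0.3871  0.2345]
 [ 0.3825  0.3679 -0.8475]]
```

apply_moves --motion '[[[1, 0.5, 0.1, -0.8, 0], [1, 0.5, 0.1, -0.8, 0], [1, 0.5, 0.1, -0.8, 0], [1, 0.5, 0.1, -0.8, 0]]]'

```text
time: 12.45
position: [0.3517, 0.3002, 0.8878]
tool_rot: [[0.189, 0.807, 0.559], [0.865, -0.407, 0.295], [0.465, 0.428, -0.775]]
ft_force: [-0.2, 0.7, 0.6]
gripper_width: 0.002
gripper_force: 0.0
```

```bash
python3 -c "
from h import *
st()"
```

```text
t 12.45 p [0.3517 0.3002 0.8878] q [-69.7  11.5  41.5  18.3  -5.7 113.6 -55.3] f [-0.2  0.7  0.6] w 0.002 0.0
[[ 0.1892  0.8073  0.559 ]
 [ 0.8648 -0.4066  0.2946]
 [ 0.4651  0.4276 -0.7751]]
```

The lean is now 39° at azimuth 28°, almost exactly square to the panel. I'll travel to a standoff in front of the toggle.

apply_moves --motion '[[[1, -0.71, 0.08, 0.46, 0], [1, -0.71, 0.08, 0.46, 0], [1, -0.71, 0.08, 0.46, 0], [1, -0.71, 0.08, 0.46, 0], [1, -0.71, 0.08, 0.46, 0], [1, -0.71, 0.08, 0.46, 0]]]'

```text
time: 13.05
position: [0.3966, 0.164, 0.7133]
tool_rot: [[0.192, 0.808, 0.557], [0.861, -0.411, 0.3], [0.471, 0.422, -0.774]]
ft_force: [1.3, 0.3, 0.3]
gripper_width: 0.0
gripper_force: 0.0
```

```bash
python3 -c "
from h import *
st([.537,-.213,.236])"
```

```text
t 13.05 p [0.3966 0.164  0.7133] q [-83.8 -17.4  32.9  77.   22.6  79.9 -65.2] f [1.3 0.3 0.3] w 0.0 0.0
[[ 0.192   0.808   0.5571]
 [ 0.8608 -0.4112  0.2998]
 [ 0.4713  0.422  -0.7745]]
units [-10.4509   1.3413   6.6971]
```

```bash
python3 -c "
from h import *
st([.537,.08,.56])"
```

```text
t 13.05 p [0.3966 0.164  0.7133] q [-83.8 -17.4  32.9  77.   22.6  79.9 -65.2] f [1.3 0.3 0.3] w 0.0 0.0
[[ 0.192   0.808   0.5571]
 [ 0.8608 -0.4112  0.2998]
 [ 0.4713  0.422  -0.7745]]
units [-2.3525  1.6659  3.4353]
```

apply_moves --motion '[[[1, -0.39, 0.28, 0.57, 0], [1, -0.39, 0.28, 0.57, 0], [1, -0.39, 0.28, 0.57, 0], [1, -0.39, 0.28, 0.57, 0], [1, -0.39, 0.28, 0.57, 0], [1, -0.39, 0.28, 0.57, 0]]]'

```text
time: 13.65
position: [0.5385, 0.0741, 0.5615]
tool_rot: [[0.202, 0.803, 0.56], [0.858, -0.421, 0.295], [0.473, 0.421, -0.774]]
ft_force: [0.6, -1.0, 0.9]
gripper_width: -0.001
gripper_force: 0.0
```

```bash
python3 -c "
from h import *
st([.537,-.213,.236])"
```

```text
t 13.65 p [0.5385 0.0741 0.5615] q [-93.1 -16.1  70.4  92.9  11.2  53.4 -42.1] f [ 0.6 -1.   0.9] w -0.001 0.0
[[ 0.2016  0.8033  0.5604]
 [ 0.8579 -0.4209  0.2948]
 [ 0.4727  0.4213 -0.774 ]]
units [-8.0083 -0.3503  3.3294]
```

apply_moves --motion '[[[1, -0.6, -0.03, 0.25, 0], [1, -0.6, -0.03, 0.25, 0], [1, -0.6, -0.03, 0.25, 0], [1, -0.6, -0.03, 0.25, 0], [1, -0.6, -0.03, 0.25, 0]]]'

```text
time: 14.15
position: [0.5137, -0.0255, 0.4478]
tool_rot: [[0.202, 0.796, 0.57], [0.86, -0.423, 0.286], [0.469, 0.433, -0.77]]
ft_force: [-0.6, 0.0, -0.2]
gripper_width: -0.003
gripper_force: 0.0
```

```bash
python3 -c "
from h import *
st([.537,-.213,.236])"
```

```text
t 14.15 p [ 0.5137 -0.0255  0.4478] q [-80.  -17.4  75.6 109.9  -0.2  38.2 -20. ] f [-0.6  0.  -0.2] w -0.003 0.0
[[ 0.2018  0.7961  0.5705]
 [ 0.8597 -0.4231  0.2862]
 [ 0.4692  0.4327 -0.7698]]
units [-5.1171  0.1243  2.4533]
```

Joints 2 and 3 are both at their limits in this branch. I'll fit a kinematic model to the logged poses so I can plan around it.

```bash
cat > kin.py <<'E'
import numpy as np, itertools
from scipy.optimize import least_squares
from scipy.spatial.transform import Rotation as Ro
Q=np.array([[68.784,35.288,-.724,81.64,.464,63.219,-2.316],[10.6,26.6,-20.4,122.1,16.2,33.9,-41.1],[-12.5,35.4,-20.1,102.1,16.3,45.5,-60.5],[-10.3,24.5,-23.8,85.7,10.2,71.9,-55.1],[-26.1,23.7,1.8,43.6,-1.1,112.7,-44.9],[-30.6,16.3,9.2,42.6,-3.2,113.6,-43.5],[-53.1,13.6,27,22,-5.4,113.6,-52],[-69.7,11.5,41.5,18.3,-5.7,113.6,-55.3],[-93.1,-16.1,70.4,92.9,11.2,53.4,-42.1],[-80,-17.4,75.6,109.9,-.2,38.2,-20]])
P=np.array([[.2189,-.6112,.2302],[.4342,.0089,.1312],[.519,.2209,.1349],[.5206,.2258,.3335],[.5192,.2227,.5973],[.4721,.202,.6745],[.4091,.2823,.8385],[.3517,.3002,.8878],[.5385,.0741,.5615],[.5137,-.0255,.4478]])
Z=np.array([[-.0009,.0024,-1],[0,0,-1],[-.0012,-.0021,-1],[.0011,.0007,-1],[-.0023,.0041,-1],[.1222,.0567,-.9909],[.4762,.2345,-.8475],[.559,.2946,-.7751],[.5604,.2948,-.774],[.5705,.2862,-.7698]])
X=np.array([[.9415,.3371,0],[.3387,.9409,0],[.3386,.9409,-.0024],[.3367,.9416,.001],[.3419,.9397,.0031],[.3374,.9365,.0952],[.2418,.8917,.3825],[.1892,.8648,.4651],[.2016,.8579,.4727],[.2018,.8597,.4692]])
def fk(q,L,s):
    q=np.radians(q);R=np.eye(3);p=np.array([0,0,L[0]]);sg=[s[0],1,s[1],1,s[2],1,s[3]]
    off=[L[4],L[5],L[6],L[7]]
    for i in range(7):
        R=R@Ro.from_euler("zyzyzyz"[i],sg[i]*q[i]+(L[8] if i==6 else 0)).as_matrix()
        if i in(1,3,5): p=p+R@[L[4+(i-1)//2],0,L[1+(i-1)//2]]
        if i==2: p=p+R@[L[7],0,0]
    return p,R
E
python3 - <<'E'
from kin import *
best=None
for s in itertools.product((-1,1),repeat=4):
  for o in(0,np.pi/2,-np.pi/2,np.pi):
    def f(L):
        r=[]
        for q,p,z,x in zip(Q,P,Z,X):
            pp,R=fk(q,L,s);r+=[*(pp-p)*3,*(R[:,2]-z),*(R[:,0]-x)]
        return np.array(r)
    r=least_squares(f,[.3,.4,.4,.2,0,0,0,0,o],max_nfev=60)
    if best is None or r.cost<best[0]: best=(r.cost,s,r.x,np.abs(r.fun).max())
np.set_printoptions(precision=4,suppress=True);print(best)
import pickle;pickle.dump((best[2],best[1]),open("kin.pkl","wb"))
E
```

```text
(np.float64(0.012207156568200709), (-1, -1, -1, -1), array([ 0.2567,  0.5933,  0.3764,  0.3302, -0.0115,  0.0005,  0.047 ,
        0.0354,  1.5707]), np.float64(0.06127001002398069))
```

```bash
cat >> kin.py <<'E'
import pickle
try: LL,SS=pickle.load(open("kin.pkl","rb"))
except Exception: pass
LO=np.array([-178.69,-17.37,-77.05,15.02,-78.02,.78,-162.83]);HI=np.array([178.69,117.87,75.6,138.74,258.01,113.62,162.83])
def ik(p,R,q0,reg=0.0):
    def f(q):
        a,b=fk(q,LL,SS);return np.r_[(a-p)*5,(Ro.from_matrix(b@R.T)).as_rotvec(),reg*np.radians(q-q0)]
    r=least_squares(f,np.clip(q0,LO+.5,HI-.5),bounds=(LO+.2,HI-.2),max_nfev=80);return r.x,np.linalg.norm(f(r.x)[:6])
yd=np.array([-.497,.868,0]);n=np.array([-.5579,-.3192,.766]);foot=np.array([.624,-.106,.083]);t=np.cross(yd,n)
E
python3 - <<'E'
from kin import *
np.set_printoptions(precision=1,suppress=True,linewidth=150)
print(t)
rng=np.random.default_rng(0)
for roll,name in((0,"x=upslope"),(90,""),(180,""),(-90,"")):
    R=np.c_[t,-yd,-n]@Ro.from_euler("z",roll,degrees=True).as_matrix()
    S=[]
    for k in range(25):
        q,e=ik(foot+.1*n-.03*yd,R,rng.uniform(LO,HI))
        if e<.005: S.append(q)
    print(roll,len(S)); 
    for q in sorted(S,key=lambda q:q[2])[::2]: print(q)
E
```

```text
[0.7 0.4 0.6]
0 18
[ 72.9  48.3 -71.4 122.   63.6  16.5 -96.9]
[ 70.3  44.  -60.3 118.3  22.6  11.8 -54.2]
[ 71.1  43.1 -54.6 131.7 201.6   1.9 130.1]
[ 72.   44.  -54.4 130.8 218.5   1.  114.6]
[ 68.7  42.3 -52.7 117.7  -8.9  11.5 -20.8]
[ 66.6  40.7 -45.3 119.1 -37.4  12.7   9.2]
[ 63.   38.7 -37.2 121.2 -59.5  16.   32.1]
[ 56.5  36.3 -26.3 122.6 -72.8  22.1  45.1]
[ 50.5  34.9 -17.4 123.  -77.7  27.3  49.5]
90 23
[ 74.2  51.9 -76.8 123.3  74.1  21.5 162.6]
[ 74.2  51.9 -76.8 123.3  74.1  21.5 162.6]
[  70.9   44.7  -63.1  119.1   34.3   12.3 -156.5]
[ 68.8  40.7 -56.9 131.  146.4   1.2  90.5]
[ 68.6  40.6 -56.9 130.8 143.7   1.   92.9]
[ 70.1  42.1 -55.9 132.1 176.9   2.1  62.5]
[ 72.   44.  -54.4 130.8 218.3   1.   24.7]
[ 71.5  43.5 -54.4 131.3 209.9   1.5  32.5]
[ 66.5  40.6 -44.9 119.3 -38.8  12.8 -79.3]
[ 62.9  38.7 -37.1 121.2 -59.7  16.  -57.8]
[ 59.3  37.2 -30.8 122.1 -68.8  19.5 -48.7]
[ 50.5  34.9 -17.3 123.  -77.7  27.3 -40.4]
180 17
[ 73.9  51.  -75.6 123.1  72.1  20.2  74.6]
[ 71.6  45.7 -66.1 120.1  46.   13.2 101.2]
[ 68.6  40.6 -56.9 130.8 144.2   1.    2.5]
[ 68.6  40.6 -56.9 130.8 144.1   1.    2.6]
[ 69.4  42.9 -55.8 117.7   3.7  11.4 145.8]
[ 72.   44.  -54.4 130.8 218.3   1.  -65.3]
[ 68.6  42.2 -52.2 117.8 -10.8  11.5 161.2]
[  62.8   38.6  -36.9  121.2  -60.    16.1 -147.4]
[  61.1   37.9  -33.8  121.8  -65.1   17.8 -142.3]
-90 20
[ 74.   51.2 -75.9 123.1  72.6  20.5 -15.9]
[ 72.3  47.  -69.  121.2  56.4  14.7   0.4]
[ 70.6  44.3 -61.8 118.7  28.8  12.   29.3]
[ 70.   43.6 -58.9 118.   16.5  11.6  42.2]
[ 68.6  40.6 -56.9 130.8 144.    1.  -87.3]
[ 69.5  43.  -56.4 117.7   6.2  11.4  53.1]
[  71.5   43.5  -54.4  131.3  209.3    1.5 -147. ]
[ 68.1  41.8 -50.1 118.1 -19.2  11.7  80.1]
[ 57.1  36.5 -27.3 122.5 -71.9  21.5 134.3]
[ 50.3  34.9 -17.1 123.  -77.8  27.4 139.6]
```

```bash
cat > sim.py <<'E'
from kin import *
np.set_printoptions(precision=2,suppress=True,linewidth=150)
def run(q,R,pts):
    p,_=fk(q,LL,SS)
    for g in pts:
        g=np.array(g);N=int(np.ceil(np.linalg.norm(g-p)/.04));p0=p
        for k in range(1,N+1):
            q,e=ik(p0+(g-p0)*k/N,R,q,.03)
        p=g;print(g,q.round(0),"err",round(e,3))
    return q
E
python3 - <<'E'
from sim import *
R=np.array([[.2018,.7961,.5705],[.8597,-.4231,.2862],[.4692,.4327,-.7698]])
q=Q[-1]
S=foot+.15*n-.04*yd
print("A direct");run(q,R,[S])
print("B");run(q,R,[[.54,.07,.56],[.66,.36,.45],[.6,.3,.3],[.55,.0,.3],S])
print("C");run(q,R,[[.54,.07,.56],[.7,.36,.6],[.8,.42,.5],[.6,.3,.3],[.55,.0,.3],S])
print("D");run(q,R,[[.54,.07,.56],[.7,.2,.6],[.85,.0,.55],[.75,-.2,.4],S])
E
```

```text
A direct
[ 0.56 -0.19  0.2 ] [-75. -17.  75. 139.  77.  11. -92.] err 0.837
B
[0.54 0.07 0.56] [-81.  -9.  71.  93.  -5.  52. -27.] err 0.0
[0.66 0.36 0.45] [-66.  27.  62.  86. -44.  46. -14.] err 0.0
[0.6 0.3 0.3] [-50.  20.  37. 115. -63.  19.  16.] err 0.003
[0.55 0.   0.3 ] [ -4.  14.  30. 127. -75.  37.  65.] err 0.0
[ 0.56 -0.19  0.2 ] [ 36.  29.   9. 123. -77.  42.  89.] err 0.0
C
[0.54 0.07 0.56] [-81.  -9.  71.  93.  -5.  52. -27.] err 0.0
[0.7  0.36 0.6 ] [-57.  30.  65.  56. -43.  71. -25.] err 0.0
[0.8  0.42 0.5 ] [-49.  42.  60.  49. -50.  66. -26.] err 0.0
[0.6 0.3 0.3] [-51.  20.  38. 115. -64.  19.  17.] err 0.002
[0.55 0.   0.3 ] [ -4.  14.  30. 127. -75.  38.  65.] err 0.0
[ 0.56 -0.19  0.2 ] [ 36.  29.   9. 123. -77.  42.  89.] err 0.0
D
[0.54 0.07 0.56] [-81.  -9.  71.  93.  -5.  52. -27.] err 0.0
[0.7 0.2 0.6] [-48.  24.  65.  66. -46.  70.  -9.] err 0.0
[0.85 0.   0.55] [-11.  39.  54.  46. -63.  82.   3.] err 0.0
[ 0.75 -0.2   0.4 ] [  3.  36.  49.  77. -68.  74.  41.] err 0.0
[ 0.56 -0.19  0.2 ] [ 32.  30.  14. 122. -78.  45.  89.] err 0.007
```

```bash
cat > way.py <<'E'
import sys
from h import *
o=st();R=o["tool_rot"];p=o["position"]
for g in eval(sys.argv[1]):
    u=R.T@(np.array(g)-p)/.05;N=int(np.ceil(np.linalg.norm(u)/.85));print(g,"rows",N,(u/N).round(2));p=np.array(g)
E
python3 way.py "[[.54,.07,.56],[.66,.36,.45]]"
```

```text
t 14.15 p [ 0.5137 -0.0255  0.4478] q [-80.  -17.4  75.6 109.9  -0.2  38.2 -20. ] f [-0.6  0.  -0.2] w -0.003 0.0
[[ 0.2018  0.7961  0.5705]
 [ 0.8597 -0.4231  0.2862]
 [ 0.4692  0.4327 -0.7698]]
[0.54, 0.07, 0.56] rows 4 [ 0.7   0.15 -0.22]
[0.66, 0.36, 0.45] rows 8 [ 0.55 -0.19  0.59]
```

apply_moves --motion '[[[1, 0.7, 0.15, -0.22, 0], [1, 0.7, 0.15, -0.22, 0], [1, 0.7, 0.15, -0.22, 0], [1, 0.7, 0.15, -0.22, 0]]]'

```text
time: 14.55
position: [0.5412, 0.0704, 0.5623]
tool_rot: [[0.203, 0.796, 0.57], [0.859, -0.424, 0.287], [0.47, 0.432, -0.77]]
ft_force: [1.3, -0.1, -0.3]
gripper_width: 0.0
gripper_force: 0.0
```

apply_moves --motion '[[[1, 0.55, -0.19, 0.59, 0], [1, 0.55, -0.19, 0.59, 0], [1, 0.55, -0.19, 0.59, 0], [1, 0.55, -0.19, 0.59, 0], [1, 0.55, -0.19, 0.59, 0], [1, 0.55, -0.19, 0.59, 0], [1, 0.55, -0.19, 0.59, 0], [1, 0.55, -0.19, 0.59, 0]]]'

```text
time: 15.35
position: [0.6601, 0.361, 0.4489]
tool_rot: [[0.201, 0.797, 0.57], [0.86, -0.423, 0.287], [0.469, 0.432, -0.77]]
ft_force: [0.2, 0.7, 0.3]
gripper_width: 0.002
gripper_force: 0.0
```

```bash
python3 way.py "[[.62,.3,.35],[.55,0,.33]]"; python3 - <<'E'
from sim import *
from workcell import status
o=status.get_obs(); q=np.array(o["qpos"]);R=o["tool_rot"];S=foot+.15*n-.04*yd
run(q,R,[[.62,.3,.35],[.55,0,.33],S])
print("alt");run(q,R,[[.7,.2,.5],[.65,0,.4],S])
E
```

```text
t 15.35 p [0.6601 0.361  0.4489] q [-67.3  30.   61.9  83.6 -45.5  46.1 -16.9] f [0.2 0.7 0.3] w 0.002 0.0
[[ 0.2015  0.7967  0.5698]
 [ 0.8598 -0.4225  0.2867]
 [ 0.4692  0.4322 -0.7701]]
[0.62, 0.3, 0.35] rows 3 [-0.71 -0.33  0.24]
[0.55, 0, 0.33] rows 8 [-0.7   0.16 -0.28]
[0.62 0.3  0.35] [-59.  21.  50. 107. -53.  29.   4.] err 0.001
[0.55 0.   0.33] [-19.  13.  46. 124. -70.  43.  57.] err 0.0
[ 0.56 -0.19  0.2 ] [ 33.  30.  11. 123. -78.  43.  89.] err 0.002
alt
[0.7 0.2 0.5] [-48.  23.  59.  82. -47.  56.  -1.] err 0.0
[0.65 0.   0.4 ] [-23.  19.  52. 103. -61.  53.  37.] err 0.0
[ 0.56 -0.19  0.2 ] [ 32.  30.  13. 123. -78.  44.  89.] err 0.004
```

```bash
python3 way.py "[[.62,.33,.3],[.55,0,.3]]"; python3 - <<'E'
from sim import *
from workcell import status
o=status.get_obs(); q=np.array(o["qpos"]);R=o["tool_rot"]
q=run(q,R,[[.62,.33,.3],[.55,0,.3],foot+.15*n-.045*yd])
R2=R@Ro.from_euler("z",41,degrees=True).as_matrix()
for k in range(1,9): q,e=ik(foot+.15*n-.045*yd,R@Ro.from_euler("z",41*k/8,degrees=True).as_matrix(),q,.03)
print(q,e,R2)
run(q,R2,[foot+.03*n-.045*yd-.006*t,foot+.03*n+.005*yd-.006*t])
E
```

```text
t 15.35 p [0.6601 0.361  0.4489] q [-67.3  30.   61.9  83.6 -45.5  46.1 -16.9] f [0.2 0.7 0.3] w 0.002 0.0
[[ 0.2015  0.7967  0.5698]
 [ 0.8598 -0.4225  0.2867]
 [ 0.4692  0.4322 -0.7701]]
[0.62, 0.33, 0.3] rows 4 [-0.52 -0.42  0.41]
[0.55, 0, 0.3] rows 8 [-0.74  0.21 -0.34]
[0.62 0.33 0.3 ] [-54.  23.  40. 110. -61.  21.  10.] err 0.002
[0.55 0.   0.3 ] [ -6.  14.  32. 127. -75.  38.  65.] err 0.0
[ 0.56 -0.19  0.2 ] [ 34.  30.  12. 122. -77.  44.  89.] err 0.0
[ 32.6   29.96  12.99 122.1  -77.82  44.45  47.93] 0.00011639694469107545 [[ 0.67  0.47  0.57]
 [ 0.37 -0.88  0.29]
 [ 0.64  0.02 -0.77]]
[ 0.63 -0.16  0.1 ] [ 64.  49. -47. 120. -65.   1.  38.] err 0.008
[ 0.6  -0.11  0.1 ] [ 60.  46. -47. 121. -21.   1. -11.] err 0.034
```

```bash
python3 - <<'E'
from sim import *
rng=np.random.default_rng(1)
R=np.c_[t,-yd,-n]
for tgt in(foot+.03*n-.045*yd-.006*t,foot+.03*n+.002*yd-.006*t):
    S=[]
    for k in range(40):
        q,e=ik(tgt,R,rng.uniform(LO,HI))
        if e<.004: S.append(q)
    print(len(S))
    for q in sorted(S,key=lambda q:q[2])[::2]: print(q.round(0))
E
```

```text
38
[  64.   51.  -60.  124.  104.   10. -136.]
[  61.   47.  -55.  120.   74.    5. -107.]
[  61.   47.  -54.  121.   76.    5. -109.]
[  59.   45.  -51.  122.   84.    1. -118.]
[ 62.  48. -51. 129. 168.   8. 162.]
[  59.   45.  -50.  122.   84.    1. -118.]
[ 62.  48. -48. 129. 182.   8. 149.]
[ 62.  48. -47. 129. 189.   8. 143.]
[ 62.  48. -47. 115. -15.   7. -13.]
[ 62.  48. -45. 116. -28.   6.   1.]
[ 63.  49. -44. 120. -74.   5.  49.]
[ 63.  49. -44. 120. -73.   5.  48.]
[ 63.  49. -43. 120. -72.   5.  48.]
[ 62.  49. -43. 119. -62.   6.  37.]
[ 60.  47. -38. 124. 255.  10.  80.]
[ 59.  47. -37. 124. 257.  10.  77.]
[ 59.  47. -37. 124. 258.  10.  77.]
[ -6.  67.  74. 122. 258.  97.  54.]
[ -6.  68.  75. 122. 258.  98.  53.]
35
[  65.   56.  -70.  132.  118.   24. -152.]
[ 60.  48. -53. 135. 165.  15. 163.]
[ 60.  48. -53. 135. 165.  15. 162.]
[ 59.  48. -52. 135. 169.  15. 159.]
[ 59.  48. -50. 135. 174.  15. 153.]
[ 60.  46. -49. 121.   1.   1. -33.]
[ 60.  46. -49. 121.   1.   1. -33.]
[ 60.  46. -49. 121.   1.   1. -33.]
[ 60.  46. -49. 121.   1.   1. -33.]
[ 60.  46. -49. 121.   1.   1. -33.]
[ 60.  46. -49. 121.   1.   1. -33.]
[ 60.  46. -49. 121.   1.   1. -33.]
[ 60.  46. -49. 121.   1.   1. -33.]
[ 57.  46. -44. 135. 193.  15. 136.]
[ 46.  42. -21. 131. 244.  23.  87.]
[ 38.  40.  -8. 130. 252.  31.  78.]
[ 19.  42.  20. 129. 258.  49.  69.]
[ -9.  67.  75. 128. 258.  98.  57.]
```

apply_moves --motion '[[[1, -0.52, -0.42, 0.41, 0], [1, -0.52, -0.42, 0.41, 0], [1, -0.52, -0.42, 0.41, 0], [1, -0.52, -0.42, 0.41, 0]]]'

```text
time: 15.75
position: [0.6177, 0.3291, 0.3]
tool_rot: [[0.201, 0.796, 0.57], [0.861, -0.422, 0.286], [0.468, 0.433, -0.77]]
ft_force: [1.3, 0.9, -0.5]
gripper_width: 0.001
gripper_force: 0.0
```

apply_moves --motion '[[[1, -0.74, 0.21, -0.34, 0], [1, -0.74, 0.21, -0.34, 0], [1, -0.74, 0.21, -0.34, 0], [1, -0.74, 0.21, -0.34, 0], [1, -0.74, 0.21, -0.34, 0], [1, -0.74, 0.21, -0.34, 0], [1, -0.74, 0.21, -0.34, 0], [1, -0.74, 0.21, -0.34, 0]]]'

```text
time: 16.55
position: [0.5478, -0.0018, 0.3047]
tool_rot: [[0.201, 0.795, 0.572], [0.86, -0.423, 0.286], [0.469, 0.434, -0.769]]
ft_force: [-0.0, -0.2, -0.2]
gripper_width: 0.0
gripper_force: 0.0
```

```bash
python3 way.py "[[.562,-.19,.198]]"; python3 - <<'E'
from sim import *
from workcell import status
o=status.get_obs(); q=np.array(o["qpos"]);R=o["tool_rot"]
run(q,R,[foot+.15*n-.045*yd]);run(q,R,[foot+.10*n-.045*yd]);run(q,R,[foot+.25*n-.045*yd])
E
```

```text
t 16.55 p [ 0.5478 -0.0018  0.3047] q [-22.2  14.   40.4 122.2 -71.2  36.2  50.9] f [-0.  -0.2 -0.2] w 0.0 0.0
[[ 0.2008  0.7953  0.572 ]
 [ 0.8599 -0.4228  0.2861]
 [ 0.4694  0.4344 -0.7688]]
[0.562, -0.19, 0.198] rows 6 [-0.7   0.15  0.12]
[ 0.56 -0.19  0.2 ] [ 35.  30.  10. 122. -77.  43.  89.] err 0.0
[ 0.59 -0.18  0.16] [ 55.  36. -23. 122. -77.  22.  90.] err 0.0
[ 0.51 -0.22  0.27] [ 17.  27.  45. 120. -71.  64.  85.] err 0.0
```

apply_moves --motion '[[[1, -0.53, 0.11, 0.09, 0], [1, -0.53, 0.11, 0.09, 0], [1, -0.53, 0.11, 0.09, 0], [1, -0.53, 0.11, 0.09, 0], [1, -0.53, 0.11, 0.09, 0], [1, -0.53, 0.11, 0.09, 0], [1, -0.53, 0.11, 0.09, 0], [1, -0.53, 0.11, 0.09, 0]]]'

```text
time: 17.35
position: [0.5612, -0.1925, 0.1958]
tool_rot: [[0.202, 0.795, 0.572], [0.86, -0.423, 0.285], [0.468, 0.434, -0.769]]
ft_force: [0.2, -0.3, -0.3]
gripper_width: -0.001
gripper_force: 0.0
```

apply_moves --motion '[[[1, 0, 0, 0, 1], [1, 0, 0, 0, 1], [1, 0, 0, 0, 1], [1, 0, 0, 0, 1], [1, 0, 0, 0, 1], [1, 0, 0, 0, 1], [1, 0, 0, 0, 1], [1, 0, 0, 0, 1]]]'

```text
time: 18.15
position: [0.5613, -0.1913, 0.1961]
tool_rot: [[0.668, 0.478, 0.571], [0.385, -0.878, 0.285], [0.638, 0.03, -0.77]]
ft_force: [0.0, -0.1, 0.0]
gripper_width: -0.001
gripper_force: 0.0
```

```bash
python3 way.py "[[.562,-.19,.198]]"; python3 - <<'E'
from sim import *
from workcell import status
o=status.get_obs(); q=np.array(o["qpos"]);R=o["tool_rot"];d=o["position"]-foot
print("panel t,y,n:",d@t,d@yd,d@n,"tool in panel",np.c_[t,yd,n].T@R)
q=run(q,R,[foot+a*n-.045*yd-.006*t for a in(.12,.09,.06,.03)])
p,b=fk(q,LL,SS);print(np.c_[t,yd,n].T@b)
E
```

```text
t 18.15 p [ 0.5613 -0.1913  0.1961] q [ 22.3  29.5  15.7 117.  -77.5  42.8  38.2] f [ 0.  -0.1  0. ] w -0.001 0.0
[[ 0.6675  0.4777  0.5711]
 [ 0.3846 -0.878   0.2849]
 [ 0.6375  0.0295 -0.7698]]
[0.562, -0.19, 0.198] rows 1 [ 0.04 -0.01 -0.01]
panel t,y,n: -0.001435300824248073 -0.04281628083258082 0.14888419666185956 tool in panel [[ 1.    0.   -0.01]
 [ 0.   -1.   -0.04]
 [-0.01  0.04 -1.  ]]
[ 0.58 -0.19  0.17] [ 46.  33.  -8. 123. -78.  32.  50.] err 0.005
[ 0.59 -0.18  0.15] [ 56.  37. -26. 123. -78.  20.  51.] err 0.007
[ 0.61 -0.17  0.13] [ 64.  45. -43. 122. -75.   6.  49.] err 0.006
[ 0.63 -0.16  0.1 ] [ 64.  49. -47. 120. -62.   1.  37.] err 0.008
[[ 1.    0.   -0.01]
 [ 0.   -1.   -0.03]
 [-0.01  0.03 -1.  ]]
```

apply_moves --motion '[[[1, -0.02, 0, 0.25, 0], [1, -0.02, 0, 0.25, 0], [1, -0.02, 0, 0.25, 0], [1, -0.02, 0, 0.25, 0], [1, -0.01, 0, 0.25, 0], [1, 0, 0, 0.25, 0], [1, 0, 0, 0.08, 0], [1, 0, 0, 0, 0]]]'

```text
time: 18.95
position: [0.603, -0.1704, 0.1317]
tool_rot: [[0.667, 0.48, 0.57], [0.386, -0.877, 0.286], [0.637, 0.03, -0.77]]
ft_force: [-0.6, -0.3, 0.7]
gripper_width: 0.0
gripper_force: 0.0
```

```bash
cat > pan.py <<'E'
from kin import *
from workcell import status
np.set_printoptions(precision=3,suppress=True)
o=status.get_obs();d=o["position"]-foot;B=np.c_[t,yd,n]
print("T",o["time"],"panel t,y,n mm:",(B.T@d*1000).round(1),"force t,y,n",(B.T@o["ft_force"]).round(1),"q",o["qpos"].round(1));print(B.T@o["tool_rot"])
E
python3 pan.py; python3 - <<'E'
from h import *
from workcell import vision
s=vision.capture("side");t_=vision.capture("top")
cv2.imwrite("pics/c6.png",np.hstack([cv2.resize(s["img"][150:250,310:410],(500,500),interpolation=2),cv2.resize(t_["img"][110:210,300:360],(300,500),interpolation=2)]))
E
```

```text
T 18.95 panel t,y,n mm: [ -7.2 -45.5  69.6] force t,y,n [-0.1  0.   1. ] q [ 43.1  38.2 -21.9 115.4 -77.7  18.7  40.8]
[[ 1.     0.004 -0.007]
 [ 0.004 -1.    -0.035]
 [-0.007  0.035 -0.999]]
```

View pics/c6.png

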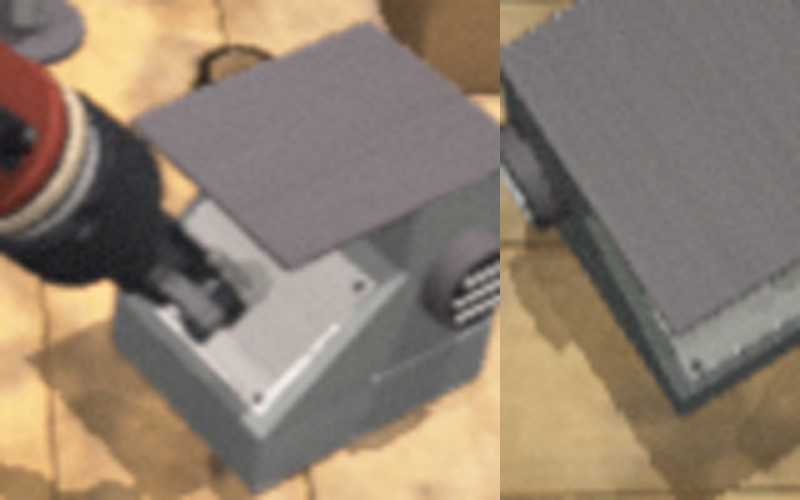

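The fingers are in front of the panel, on the −y side of the lever (tip at about side pixel 355,213), and clear of the canopy. I'll advance toward the panel.

apply_moves --motion '[[[1, 0, 0, 0.12, 0], [1, 0, 0, 0.12, 0], [1, 0, 0, 0.12, 0], [1, 0, 0, 0.12, 0], [1, 0, 0, 0.12, 0], [1, 0, 0, 0.12, 0], [1, 0, 0, 0.08, 0], [1, 0, 0, 0, 0]]]'

```text
time: 19.85
position: [0.6256, -0.1588, 0.1008]
tool_rot: [[0.667, 0.48, 0.57], [0.387, -0.877, 0.285], [0.637, 0.03, -0.77]]
ft_force: [-1.2, -1.1, -0.4]
gripper_width: 0.001
gripper_force: 0.0
```

```bash
python3 pan.py
```

```text
T 19.85 panel t,y,n mm: [ -7.5 -46.6  29.6] force t,y,n [-1.5 -0.3  0.7] q [ 48.2  44.9 -34.5 113.9 -77.6   7.8  42.8]
[[ 1.     0.005 -0.008]
 [ 0.005 -1.    -0.036]
 [-0.008  0.035 -0.999]]
```

apply_moves --motion '[[[1, 0, -0.1, 0, 0], [1, 0, -0.1, 0, 0], [1, 0, -0.1, 0, 0], [1, 0, -0.1, 0, 0], [1, 0, 0, 0, 0]]]'

```text
time: 20.35
position: [0.6167, -0.1423, 0.1022]
tool_rot: [[0.667, 0.482, 0.568], [0.388, -0.876, 0.287], [0.635, 0.029, -0.772]]
ft_force: [0.0, -0.2, 0.4]
gripper_width: -0.002
gripper_force: 0.0
```

```bash
python3 pan.py
```

```text
T 20.35 panel t,y,n mm: [ -6.3 -27.9  30.3] force t,y,n [ 0.2 -0.2  0.4] q [ 52.3  46.7 -43.2 116.  -78.    0.9  43.8]
[[ 1.     0.006 -0.009]
 [ 0.005 -1.    -0.033]
 [-0.01   0.033 -0.999]]
```

apply_moves --motion '[[[1, 0, -0.08, 0, 0], [1, 0, -0.08, 0, 0], [1, 0, -0.08, 0, 0], [1, 0, 0, 0, 0]]]'

```text
time: 20.75
position: [0.6128, -0.1341, 0.1049]
tool_rot: [[0.67, 0.486, 0.562], [0.39, -0.874, 0.292], [0.632, 0.024, -0.774]]
ft_force: [-0.3, -0.2, 0.0]
gripper_width: 0.0
gripper_force: 0.1
```

```bash
python3 pan.py
```

```text
T 20.75 panel t,y,n mm: [ -4.1 -18.9  32. ] force t,y,n [-0.3 -0.1  0.3] q [ 51.8  46.1 -43.3 116.7 -78.    0.8  43.1]
[[ 1.     0.006 -0.013]
 [ 0.005 -1.    -0.026]
 [-0.013  0.026 -1.   ]]
```

apply_moves --motion '[[[1, -0.03, -0.1, 0.03, 0], [1, -0.03, -0.1, 0.03, 0], [1, -0.03, -0.1, 0.03, 0], [1, 0, 0, 0, 0]]]'

```text
time: 21.15
position: [0.6083, -0.1267, 0.1034]
tool_rot: [[0.674, 0.491, 0.552], [0.391, -0.871, 0.298], [0.627, 0.015, -0.779]]
ft_force: [-0.2, -2.3, 2.1]
gripper_width: 0.006
gripper_force: 0.9
```

```bash
python3 pan.py
```

```text
T 21.15 panel t,y,n mm: [ -5.2 -10.1  31. ] force t,y,n [ 0.4 -1.9  2.4] q [ 51.3  45.9 -43.2 117.3 -78.    0.8  42.5]
[[ 1.     0.005 -0.02 ]
 [ 0.004 -1.    -0.016]
 [-0.02   0.016 -1.   ]]
```

apply_moves --motion '[[[1, -0.02, -0.1, 0.02, 0], [1, -0.02, -0.1, 0.02, 0], [1, 0, 0, 0, 0]]]'

```text
time: 21.45
position: [0.6049, -0.1211, 0.1034]
tool_rot: [[0.677, 0.494, 0.546], [0.392, -0.869, 0.301], [0.623, 0.01, -0.782]]
ft_force: [1.5, -2.4, -0.4]
gripper_width: -0.002
gripper_force: 1.1
```

```bash
python3 pan.py
```

```text
T 21.45 panel t,y,n mm: [-5.3 -3.6 31.1] force t,y,n [-0.2 -2.8 -0.4] q [ 51.   45.6 -43.1 117.8 -78.    0.8  42.1]
[[ 1.     0.004 -0.025]
 [ 0.004 -1.    -0.01 ]
 [-0.025  0.009 -1.   ]]
```

apply_moves --motion '[[[1, -0.02, -0.1, 0.02, 0], [1, -0.01, -0.06, 0.02, 0], [1, 0, 0, 0, 0]]]'

```text
time: 21.75
position: [0.6026, -0.1167, 0.1033]
tool_rot: [[0.679, 0.497, 0.541], [0.393, -0.868, 0.304], [0.62, 0.006, -0.784]]
ft_force: [1.4, -3.1, -0.8]
gripper_width: 0.002
gripper_force: 1.5
```

```bash
python3 pan.py
```

```text
T 21.75 panel t,y,n mm: [-5.2  1.4 30.9] force t,y,n [-0.8 -3.3 -0.4] q [ 50.6  45.4 -43.  118.1 -78.    0.8  41.7]
[[ 1.     0.004 -0.029]
 [ 0.004 -1.    -0.005]
 [-0.029  0.005 -1.   ]]
```

apply_moves --motion '[[[1, -0.01, -0.06, 0.02, 0], [1, -0.01, -0.06, 0.02, 0], [1, 0, 0, 0, 0]]]'

```text
time: 22.05
position: [0.6024, -0.1163, 0.1033]
tool_rot: [[0.681, 0.495, 0.539], [0.392, -0.869, 0.302], [0.618, 0.006, -0.786]]
ft_force: [2.8, -7.0, -1.1]
gripper_width: -0.001
gripper_force: 3.5
```

```bash
python3 pan.py;python3 - <<'E'
from h import *
from workcell import vision
s=vision.capture("side")
cv2.imwrite("pics/c7.png",cv2.resize(s["img"][175:245,320:400],(800,600) if 0 else (686,600),interpolation=2))
E
```

```text
T 22.05 panel t,y,n mm: [-5.2  1.8 30.9] force t,y,n [-1.5 -7.5 -0.2] q [ 50.4  45.2 -42.8 118.2 -78.    0.8  41.4]
[[ 1.     0.002 -0.032]
 [ 0.002 -1.    -0.006]
 [-0.032  0.006 -0.999]]
```

View pics/c7.png

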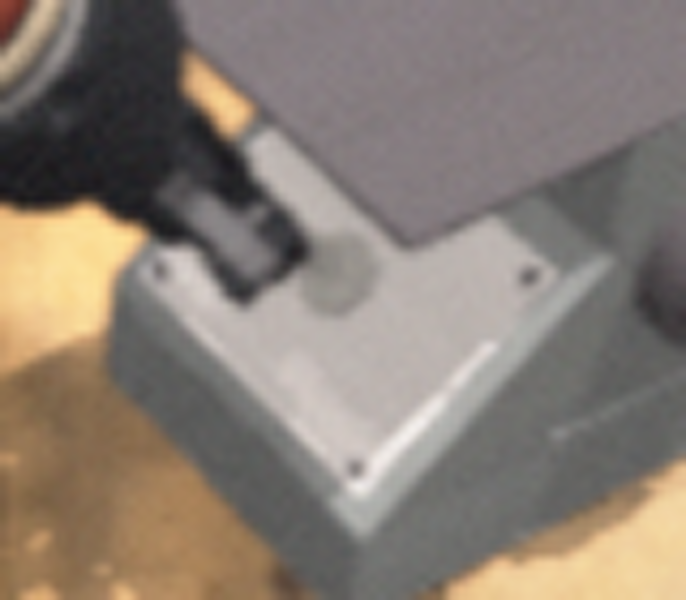

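The force jumped to 7.5 N with almost no further travel, so the lever is at its stop towards +y, hidden behind the fingers. The nut is at about picture pixel (340,270). I'll hold for 1.6 s.

apply_moves --motion '[[[1, 0, 0, 0, 0], [1, 0, 0, 0, 0], [1, 0, 0, 0, 0], [1, 0, 0, 0, 0], [1, 0, 0, 0, 0], [1, 0, 0, 0, 0], [1, 0, 0, 0, 0], [1, 0, 0, 0, 0]]]'

```text
time: 22.9
position: [0.6024, -0.1162, 0.1033]
tool_rot: [[0.681, 0.495, 0.539], [0.392, -0.869, 0.302], [0.618, 0.006, -0.786]]
ft_force: [3.9, -7.1, 0.4]
gripper_width: -0.002
gripper_force: 3.4
```

apply_moves --motion '[[[1, 0, 0, 0, 0], [1, 0, 0, 0, 0], [1, 0, 0, 0, 0], [1, 0, 0, 0, 0], [1, 0, 0, 0, 0], [1, 0, 0, 0, 0], [1, 0, 0, 0, 0], [1, 0, 0, 0, 0]]]'

```text
time: 23.7
position: [0.6024, -0.1162, 0.1033]
tool_rot: [[0.681, 0.495, 0.539], [0.392, -0.869, 0.302], [0.618, 0.006, -0.786]]
ft_force: [3.9, -6.7, -0.8]
gripper_width: 0.001
gripper_force: 3.4
```

apply_moves --motion '[[[1, 0, 0.1, 0, 0], [1, 0, 0.1, 0, 0], [1, 0, 0.1, 0, 0], [1, 0, 0.1, 0, 0], [1, 0, 0.1, 0, 0], [1, 0, 0.1, 0, 0], [1, 0, 0.1, 0, 0], [1, 0, 0.1, 0, 0]]]'

```text
time: 24.5
position: [0.6213, -0.1466, 0.1035]
tool_rot: [[0.679, 0.501, 0.536], [0.394, -0.866, 0.309], [0.619, 0.002, -0.785]]
ft_force: [0.3, 0.4, 0.8]
gripper_width: -0.001
gripper_force: 0.0
```

```bash
python3 pan.py
```

```text
T 24.5 panel t,y,n mm: [ -4.1 -33.9  30.2] force t,y,n [0.8 0.2 0.3] q [ 43.1  42.5 -27.3 113.4 -70.9  13.6  33.9]
[[ 1.     0.004 -0.031]
 [ 0.005 -1.     0.002]
 [-0.031 -0.002 -0.999]]
```

The lever is released, and the fingers are clear at y −34 mm. I'll back out along the tool axis, wait, and take a final look.

apply_moves --motion '[[[1, 0, 0.1, 0, 0], [1, 0, 0, -0.3, 0], [1, 0, 0, -0.4, 0], [1, 0, 0, -0.5, 0], [1, 0, 0, -0.5, 0], [1, 0, 0, -0.5, 0], [1, 0, 0, -0.5, 0], [1, 0, 0, 0, 0]]]'

```text
time: 25.3
position: [0.551, -0.1955, 0.2119]
tool_rot: [[0.679, 0.497, 0.54], [0.394, -0.868, 0.303], [0.619, 0.007, -0.785]]
ft_force: [1.2, -1.1, -0.8]
gripper_width: -0.0
gripper_force: 0.0
```

apply_moves --motion '[[[1, 0, 0, 0, 0], [1, 0, 0, 0, 0], [1, 0, 0, 0, 0], [1, 0, 0, 0, 0]]]'

```text
time: 25.7
position: [0.5514, -0.1922, 0.2088]
tool_rot: [[0.68, 0.501, 0.536], [0.394, -0.866, 0.309], [0.619, 0.001, -0.786]]
ft_force: [-0.1, -0.6, -0.4]
gripper_width: 0.003
gripper_force: 0.0
```

```bash
python3 pan.py;python3 - <<'E'
from h import *
from workcell import vision
s=vision.capture("side")
cv2.imwrite("pics/c8.png",cv2.resize(s["img"][110:260,240:440],(800,600),interpolation=2))
E
```

```text
T 25.7 panel t,y,n mm: [ -0.3 -38.8 164.4] force t,y,n [-0.6 -0.4 -0.1] q [ 44.3  28.1 -14.8 114.4 -57.   31.9  20.3]
[[ 1.     0.004 -0.031]
 [ 0.004 -1.     0.002]
 [-0.031 -0.002 -0.999]]
```

View pics/c8.png

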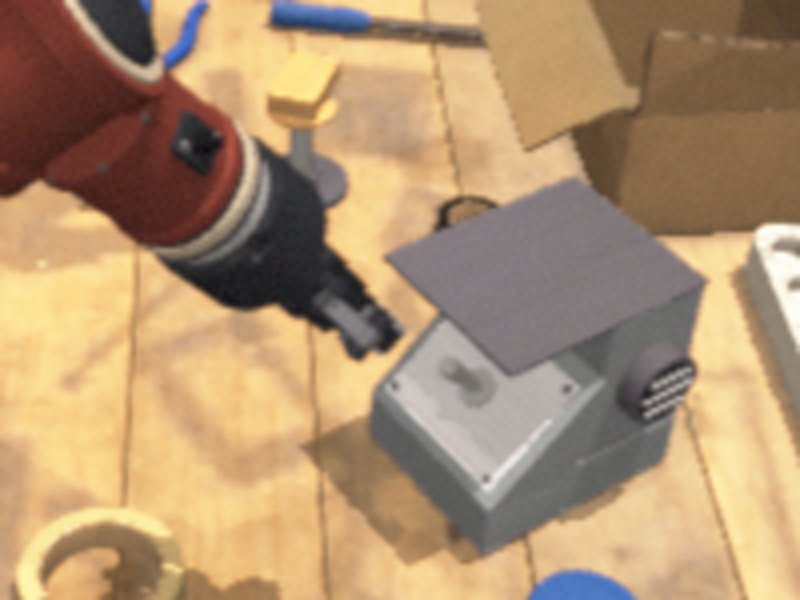

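The block still balances on the dome at about picture pixel (303,85). The toggle is back in the middle at about (460,375), and the arm is clear of everything.

```bash
python3 -c "
from workcell import arm
print(arm.job_done())"
```

```text
the job is handed in; nothing more can be done
None
```

I handed the job in at about 26 s: the small block is balanced on the domed rest (left), the toggle was held over to that side for about 1.6 s and has sprung back to the middle, and no verdict came back.

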